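# Fit the missing stacking posts in a bulb tray

## Robot

A 6-joint arm with a two-finger parallel gripper is mounted at the origin on the work surface. World frame = base frame: x ahead of the robot, y to its left, z up, the work surface at z = 0. Lengths are in m, angles in degrees, forces in N, time in s.
With the tool pointing down it reaches from about 0.35 to 0.875 m from the base axis. Payload 4.2 kg.
Tool frame: the origin (TCP) lies midway between the tips of the shut fingers; the grasp point (between the pads) lies r.pinch_z behind it (r.pinch_z is the distance from the TCP to the grasp point, in m); z points along the fingers, y is the direction in which the jaws open and shut (so a half turn about z gives the same grasp; the last joint's range is limited). The gripper opens to 87 mm and grips with 3 to 60 N. Pads are 19 mm wide; open, the fingers measure 117 mm over their backs; the gripper's body (75 mm by 190 mm) begins 51 mm behind the grasp point.
Start: joints at [78.988, 22.042, 0.453, 0, -68.411, -14.817], TCP at [0.272, 0.563, 0.186] pointing down, gripper open.
Joint ranges: [-179.83, 179.83], [-69.29, 118.12], [-61.27, 80.66], [-181.25, 117.63], [-171.15, -9.14], [-177.46, 177.46]. Speed limits (degrees/s): [159.86, 159.86, 180, 180, 180, 180].

## Interface

Orientations are given as a 3x3 rotation matrix whose columns are the frame's x, y, z axes.
In Python, from station import r gives the robot as it stands. The module is installed in compiled form; this text tells all that it offers.
- The arm moves only by the tool play_rows, never from a script. Its argument "deltas" is a list of rows, each a list of 7 numbers: the shift along the tool's x, y, z in units of 25 mm (1.0 is 25 mm), then the turn, a rotation vector about the tool's x, y, z in units of 5 degrees (1.0 is 5 degrees), then the finger opening in mm, from 0 to 87. In form: [[tx, ty, tz, wx, wy, wz, fingers], ...]. A call has 1 to 12 rows; each row is the pose to reach, as a shift and turn from the pose commanded when the call began, along the tool's axes at that moment; what a row does not reach only later rows make up. A row lasts 1/10 s, in which the tool goes at most 50 mm and 8.59 degrees, less where a joint would pass 70% of its speed; a pose out of reach is approached as far as the arm can. A call with a gripper value outside its range is refused whole. The fingers move at their own pace and stop on an object; the grip force is fixed at half the most. Time passes only in rows, so rows that repeat a pose let the fingers close. It gives the time, the measured TCP pose, the force and the opening at its end, in the units of the state.
- r.sense(): the state, without advancing time (a new reading comes with each control period).
- r.capture(name): name is "scene" or "top" or "wrist"; returns a dict with "pixels" (480x640x3 uint8, red, green, blue), "camera_matrix" (3x3 intrinsics, pixels), "R" (3x3) and "t" (3): a world point X has camera coordinates R X + t; the wrist camera has in their place "T_tool_cam" (4x4, takes a point from camera to tool coordinates, whose origin is the TCP and whose axes are the flange's). Camera axes: x right, y down, z forward; pixel columns grow to the right and rows downward; lengths in m; the calibration is good to about 2 mm. The wrist camera is an equidistant fisheye: a pixel r from the principal point sees the ray r / f radians off the axis. A picture is of the moment at which its call begins: read the wrist's pose just before it. There is no depth.
- r.finish_job(): hands the job in, once; it reports no verdict.
Trained networks look in the newest picture that a camera, given by its name, has taken for a name from the list of things; names that differ only in an ending like _2 or _b are one class to them, and where a whole thing is asked for, a point or a joint stands for the part that bears it (a point fixed in the world has none). Each returns a list of dicts, best first, with "score" (0 to 1); they miss things now and then, are a little off and sometimes report something else, mostly with a low value. They report only what shows in the picture. A call takes as long as a camera call. They do not tell look-alikes from the thing itself.
- r.spot_in(camera, target): "centre" ([x, y, z] in m, in world coordinates, good to about 4 mm: the middle of the surface that is visible of it).
- r.cut_out(camera, target): "region" (480x640 bool, what is visible of it).
The state is a dict: "time_s": time; "joints": joint angles; "joint_velocities": joint speeds; "effort": joint torques, N m; "tcp_pos": TCP position; "ee_rot": TCP orientation; "wrist_force": force on the tool from outside, world axes, zero at the start; "moment": the same for the moment, N m; "gripper_width": opening from 0.0 (shut) to 1.0 (fully open).
Only numpy, scipy, OpenCV 4.12 (cv2) and the standard library are available. Lean on these libraries where they do the work, as an engineer would, in place of code of your own. Each camera call takes 0.05 s, during which the arm holds its last target.

## Task

The bulb tray on the packing bench lacks two of its four stacking posts. Take the two loose round wooden posts of the same length as those already in the tray (not the short offcut) and drop one, end down, into each of the two empty corner sockets, so that both stand fully home and the next tray can be stacked on top.

Things in the scene. Friction and masses are not known exactly. Their poses are not given: they have to be found in the camera images.
- post_a_mid (a point): Loose post: plain round wooden rod, diameter 30 mm, length 190 mm, about 85 g, standing on end on the bench (z = 0). Point: its centre, 95 mm from either end; z along the rod; ends alike. A same-thick offcut only 100 mm long stands among the posts, the three at least 100 mm apart. It may go into either empty socket.
- post_b_mid (a point): The other loose post, same as post a: diameter 30 mm, length 190 mm, upright on the bench. Point: its centre, 95 mm from either end, z along the rod. Fully home in a socket, its centre is 101 mm above the bench and it stands 86 mm out of the mouth, leaning 9 degrees at most.
- socket_left (a point): Empty steel socket, near left (+y) corner of the black bulb tray (400 x 300 mm, fixed, long side roughly along x; posts in its far corners reach 196 mm above the bench). Point: centre of the mouth, 110 mm above the bench; z up, x away from the robot. Square funnel 66 mm wide narrows over 30 mm to a 38 mm square bore; floor 104 mm below the point; walls 4 mm. A post let go in it slides down.
- socket_right (a point): Empty steel socket, near right (-y) corner of the tray, the same as the left one, 228 mm from it. Point: centre of its open mouth, 110 mm above the bench; z up, x and y along the tray's sides. Square funnel 66 mm wide, narrowing over 30 mm to a 38 mm square bore; floor 104 mm below the point.
Not all that is in view belongs to the job. What is shaped like the part that bears post_b_mid but green or orange is not meant.

How it is judged (in metres and radians):
At the end, for the whole second after the job is handed in: One loose post stands in the left socket and the other in the right, either way round: each centred within 15 mm of its socket, foot on the socket's floor (centre no more than 110 mm above the bench, 101 mm when home), within 12 degrees of upright, let go and at rest (((horizontal distance between post_a_mid and socket_left below 0.015 m and height (world z) of post_a_mid between 0.09 and 0.11 m and angle between the z axis of post_a_mid and the z axis of socket_left, either way round below 0.21 rad and horizontal distance between post_b_mid and socket_right below 0.015 m and height (world z) of post_b_mid between 0.09 and 0.11 m and angle between the z axis of post_b_mid and the z axis of socket_right, either way round below 0.21 rad) or (horizontal distance between post_a_mid and socket_right below 0.015 m and height (world z) of post_a_mid between 0.09 and 0.11 m and angle between the z axis of post_a_mid and the z axis of socket_right, either way round below 0.21 rad and horizontal distance between post_b_mid and socket_left below 0.015 m and height (world z) of post_b_mid between 0.09 and 0.11 m and angle between the z axis of post_b_mid and the z axis of socket_left, either way round below 0.21 rad)) and linear speed of each of post_a, post_b below 0.03 m/s); the robot touches nothing.
It also fails if it takes over 56 s, if anything falls off the work surface, if the arm or the gripper's body presses on something with over 40 N, if the wrist force passes 120 N, or if a joint passes its speed limit or range.

## Working session

There is one attempt and no reset: what is moved stays moved. The work goes in short steps, Python scripts to look and compute and a tool call to move; the robot and the scene stay as the last step left them, time stands still between calls to the robot, and variables do not carry over. Pictures are saved under pics/ and viewed, and the job is handed in when it is done.

Besides the shell and the picture viewer there is one more tool, called after "Call:" in YAML: its name, and indented under it one key for each argument. play_rows: Moves the arm, as the interface text tells. Its arguments: {"type":"object","properties":{"deltas":{"type":"array","items":{"type":"array","items":{"type":"number"}}}},"required":["deltas"]}

```bash
mkdir -p pics
python3 - <<'E'
from station import r
import cv2,numpy as np
s=r.sense();print({k:np.round(v,4).tolist() for k,v in s.items()},r.pinch_z)
for c in["scene","top"]:
    d=r.capture(c);cv2.imwrite(f"pics/{c}1.png",d["pixels"][:,:,::-1])
    np.savez(f"{c}1.npz",**d)
    for t in["post_a_mid","socket_left"]:
        for o in r.spot_in(c,t):print(c,t,np.round(o["centre"],3),round(o["score"],2))
E
```

```text
{'time_s': 0.0, 'joints': [78.9883, 22.0894, 0.379, -0.03, -68.4107, -14.8193], 'joint_velocities': [-0.055, 0.0693, -0.0048, -0.0645, 0.0363, -0.0286], 'effort': [-0.001, -39.0662, 18.7403, 4.22, 0.011, -0.0002], 'tcp_pos': [0.272, 0.562, 0.1851], 'ee_rot': [[0.9, -0.4359, -0.0009], [-0.4359, -0.9, -0.002], [0.0001, 0.0022, -1.0]], 'wrist_force': [0.1586, 0.1673, 0.2939], 'moment': [0.0253, 0.0096, -0.0352], 'gripper_width': 0.9999} 0.0187
scene post_a_mid [0.52  0.283 0.174] 0.88
scene socket_left [ 0.747 -0.225  0.027] 0.92
top post_a_mid [0.51  0.275 0.152] 0.94
top post_a_mid [0.652 0.192 0.148] 0.59
top socket_left [ 0.715 -0.242  0.014] 0.97
```

View pics/scene1.png

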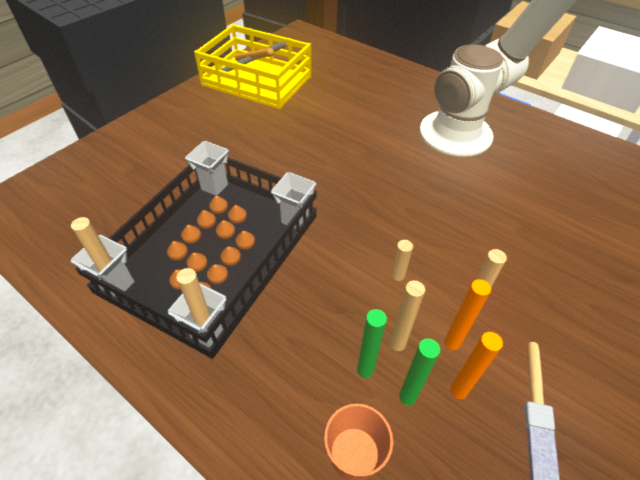

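View pics/top1.png

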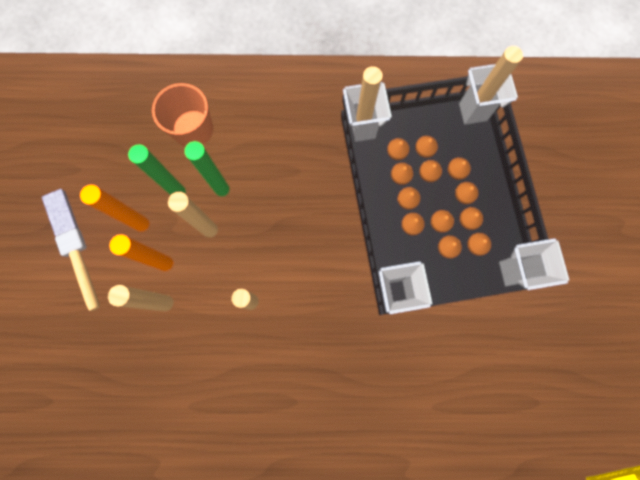

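The scene view shows three pale wooden rods with top ends at about (495,258), (414,290) and (404,246), the last being the short one. There are also two green and two orange look-alikes. The near sockets, close to the robot, are at about (294,188) and (208,155). In the top view the rods are at (118,296), (178,202) and (241,298, short). The sockets are at (405,288) and (541,264).

```bash
cat > h.py <<'E'
import numpy as np,cv2
def ray(d,px):
    K,R,t=d["camera_matrix"],d["R"],d["t"]
    v=R.T@np.linalg.solve(K,[px[0],px[1],1]);return -R.T@t,v
def atz(d,px,z):
    c,v=ray(d,px);return c+v*(z-c[2])/v[2]
def tri(da,pa,db,pb):
    P=[d["camera_matrix"]@np.c_[d["R"],d["t"]] for d in(da,db)]
    X=cv2.triangulatePoints(P[0],P[1],np.array(pa,float).reshape(2,1),np.array(pb,float).reshape(2,1));return (X[:3]/X[3]).ravel()
def proj(d,X):
    p=d["camera_matrix"]@(d["R"]@np.array(X)+d["t"]);return p[:2]/p[2]
E
python3 - <<'E'
from h import *
T=np.load("top1.npz");S=np.load("scene1.npz")
for n,a,b in[("A",(118.5,295.5),(496,258)),("B",(178.5,202),(414,289.5)),("off",(241,298),(404,246)),("SL",(405,288),(294,188)),("SR",(541,264),(208,155))]:
    print(n,tri(T,a,S,b).round(3),atz(T,a,.11 if n[0]=="S" else .19).round(3),atz(S,b,.11 if n[0]=="S" else .19).round(3))
print(np.linalg.norm(atz(T,(405,288),.11)-atz(T,(541,264),.11)), "camC",ray(T,(0,0))[0],ray(S,(0,0))[0])
a=cv2.imread("pics/top1.png")
cv2.imwrite("pics/c1.png",np.hstack([cv2.resize(a[170:320,70:270],(400,300),interpolation=2),cv2.resize(a[220:330,370:580],(400,210),interpolation=2)[[*range(210)]+[0]*90]]))
E
```

```text
A [0.515 0.284 0.184] [0.513 0.283 0.19 ] [0.522 0.282 0.19 ]
B [0.653 0.208 0.184] [0.651 0.208 0.19 ] [0.658 0.208 0.19 ]
off [0.518 0.126 0.095] [0.511 0.11  0.19 ] [0.594 0.152 0.19 ]
SL [ 0.534 -0.14   0.104] [ 0.533 -0.138  0.11 ] [ 0.539 -0.136  0.11 ]
SR [ 0.574 -0.363  0.105] [ 0.574 -0.361  0.11 ] [ 0.577 -0.358  0.11 ]
0.22687284208098 camC [ 0.470827  -0.0033325  0.8079598] [1.04758372 0.31820676 0.76485218]
```

View pics/c1.png

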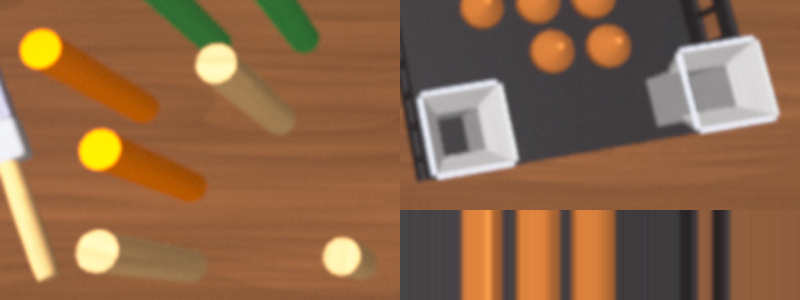

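Run:
```python
from h import *
T=np.load("top1.npz")
A=np.array([.514,.283]);B=np.array([.652,.208])
for n,a in[("o1",(90,194)),("o2",(120,245)),("g1",(138,154)),("g2",(194,150)),("SL",(405.4,287)),("SR",(541.9,264))]:
    p=atz(T,a,.11 if n[0]=="S" else .19)[:2]
    print(n,p.round(3),[(round(np.linalg.norm(p-q),3),round(np.degrees(np.arctan2(*(p-q)[::-1])))) for q in(A,B)])
from station import r
s=r.sense();R=s["ee_rot"];print("toA",R.T@(np.array([.514,.283,.26])-s["tcp_pos"])/.025, "tool y ang",np.degrees(np.arctan2(R[1,1],R[0,1])))
```

```text
o1 [0.662 0.339] [(np.float64(0.159), 21), (np.float64(0.132), 86)]
o2 [0.586 0.288] [(np.float64(0.072), 4), (np.float64(0.104), 130)]
g1 [0.726 0.274] [(np.float64(0.212), -2), (np.float64(0.099), 42)]
g2 [0.733 0.19 ] [(np.float64(0.238), -23), (np.float64(0.083), -12)]
SL [ 0.535 -0.139] [(np.float64(0.422), -87), (np.float64(0.366), -109)]
SR [ 0.574 -0.363] [(np.float64(0.649), -85), (np.float64(0.576), -98)]
toA [13.57514726  5.84564004 -2.96423115] tool y ang -115.82972313594736
```

Call:
play_rows:
  deltas:
    - [0,0,-2,0,0,0,87]
    - [1.2,0.5,-2.96,0,0,-1,87]
    - [13.575,5.846,-2.96,0,0,-5.2,87]
    - [13.575,5.846,-2.96,0,0,-5.2,87]
    - [13.575,5.846,-2.96,0,0,-5.2,87]
    - [13.575,5.846,-2.96,0,0,-5.2,87]
    - [13.575,5.846,-2.96,0,0,-5.2,87]
    - [13.575,5.846,-2.96,0,0,-5.2,87]
    - [13.575,5.846,-2.96,0,0,-5.2,87]
    - [13.575,5.846,-2.96,0,0,-5.2,87]
    - [13.575,5.846,-2.96,0,0,-5.2,87]
    - [13.575,5.846,-2.96,0,0,-5.2,87]

```text
time_s: 1.5
tcp_pos: [0.5136, 0.2837, 0.2601]
ee_rot: [[1.0, 0.004, -0.0], [0.004, -1.0, 0.0], [-0.0, -0.0, -1.0]]
wrist_force: [-0.4, 0.5, 0.3]
gripper_width: 0.997
```

```bash
cat >> h.py <<'E'
def wproj(d,s,X):
    R=np.array(s["ee_rot"]);p=R.T@(np.array(X)-s["tcp_pos"])
    M=np.linalg.inv(d["T_tool_cam"]);c=M[:3,:3]@p+M[:3,3];K=d["camera_matrix"]
    rr=np.hypot(*c[:2]);th=np.arctan2(rr,c[2]);return np.array([K[0,2]+K[0,0]*th*c[0]/rr,K[1,2]+K[1,1]*th*c[1]/rr])
E
python3 - <<'E'
from station import r
from h import *
s=r.sense();d=r.capture("wrist");a=d["pixels"][:,:,::-1].copy()
print(d["T_tool_cam"].round(3))
for n,X in[("A",(.514,.283,.19)),("A0",(.514,.283,0)),("B",(.652,.208,.19)),("SL",(.535,-.139,.11))]:
    p=wproj(d,s,X);print(n,p.round(1));cv2.circle(a,tuple(int(v) for v in p),3,(255,0,255),1)
cv2.imwrite("pics/w1.png",a)
E
```

```text
[[-0.    -0.952 -0.305  0.084]
 [ 1.    -0.     0.     0.002]
 [-0.001 -0.305  0.952 -0.199]
 [ 0.     0.     0.     1.   ]]
A [318.3 237.6]
A0 [318.9 192.7]
B [422.5  56.3]
SL [644. 206.]
```

View pics/w1.png

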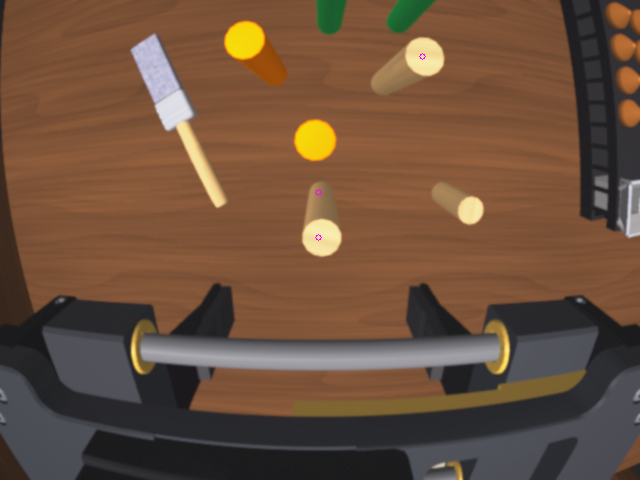

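The wrist picture shows post A's top at (322,238), with the short offcut at right at (470,210). The projection of my estimate lands at (318,238), so it is about 2 mm off in y. Next I descend and grip.

Call:
play_rows:
  deltas:
    - [0,0.1,1,0,0,0,87]
    - [0,0.1,2.5,0,0,0,87]
    - [0,0.1,4,0,0,0,87]
    - [0,0.1,4.76,0,0,0,87]
    - [0,0.1,4.76,0,0,0,60]
    - [0,0.1,4.76,0,0,0,10]
    - [0,0.1,4.76,0,0,0,10]
    - [0,0.1,4.76,0,0,0,10]
    - [0,0.1,4.76,0,0,0,10]
    - [0,0.1,4.76,0,0,0,10]
    - [0,0.1,4.76,0,0,0,10]

```text
time_s: 2.65
tcp_pos: [0.5142, 0.2806, 0.1415]
ee_rot: [[1.0, 0.003, 0.0], [0.003, -1.0, 0.0], [0.0, -0.0, -1.0]]
wrist_force: [-0.2, 0.0, -0.2]
gripper_width: 0.448
```

Call:
play_rows:
  deltas:
    - [0,0,0,0,0,0,10]
    - [0,0,0,0,0,0,10]
    - [0,0,0,0,0,0,10]
    - [0,0,0,0,0,0,10]
    - [0,0,0,0,0,0,10]
    - [0,0,-1,0,0,0,10]
    - [0,0,-2,0,0,0,10]
    - [0,0,-4,0,0,0,10]
    - [0,0,-6,0,0,0,10]
    - [0,0,-6.4,0,0,0,10]
    - [0,0,-6.4,0,0,0,10]

```text
time_s: 3.75
tcp_pos: [0.5147, 0.2813, 0.3034]
ee_rot: [[1.0, 0.003, 0.003], [0.003, -1.0, 0.004], [0.004, -0.004, -1.0]]
wrist_force: [0.2, -0.5, -1.2]
gripper_width: 0.337
```

Call:
play_rows:
  deltas:
    - [0,0.7,0,0,0,0,10]
    - [0,2,0,0,0,0,10]
    - [0.3,3.7,0,0,0,0,10]
    - [0.3,5.4,0,0,0,0,10]
    - [0.4,7.1,0,0,0,0,10]
    - [0.5,8.8,0,0,0,0,10]
    - [0.5,10.5,0,0,0,0,10]
    - [0.6,12.2,0,0,0,0,10]
    - [0.7,13.9,0,0,0,0,10]
    - [0.77,15.5,0,0,0,0,10]
    - [0.77,16.5,0,0,0,0,10]
    - [0.77,16.8,0,0,0,0,10]

```text
time_s: 4.95
tcp_pos: [0.5326, -0.142, 0.2983]
ee_rot: [[1.0, -0.001, -0.006], [-0.001, -1.0, 0.0], [-0.006, -0.0, -1.0]]
wrist_force: [-0.2, -0.1, -1.5]
gripper_width: 0.331
```

Call:
play_rows:
  deltas:
    - [0,0,0,0,0,0,10]
    - [0,0,0,0,0,0,10]

```text
time_s: 5.15
tcp_pos: [0.5339, -0.1388, 0.3]
ee_rot: [[1.0, 0.003, -0.002], [0.003, -1.0, 0.0], [-0.002, -0.0, -1.0]]
wrist_force: [0.3, 1.2, -0.8]
gripper_width: 0.335
```

```bash
cat > look.py <<'E'
import sys
from station import r
from h import *
n=sys.argv[1];s=r.sense();print(s["time_s"],s["tcp_pos"].round(4) if hasattr(s["tcp_pos"],"round") else s["tcp_pos"],s["wrist_force"],s["gripper_width"])
im={c:r.capture(c)["pixels"][:,:,::-1] for c in("scene","top")}
d=r.capture("wrist");w=d["pixels"][:,:,::-1]
cv2.imwrite(f"pics/{n}.png",np.vstack([np.hstack([cv2.resize(im["scene"][80:280,140:400],(390,300)),cv2.resize(im["top"][180:330,350:590],(400,300))[:,:390]]),cv2.resize(w,(780,585))[-300:]]))
cv2.imwrite(f"pics/{n}w.png",w)
E
python3 look.py k1
```

```text
5.15 [ 0.5339 -0.1388  0.3   ] [ 0.31026473  1.15852781 -0.75302953] 0.3349524738814778
```

View pics/k1.png

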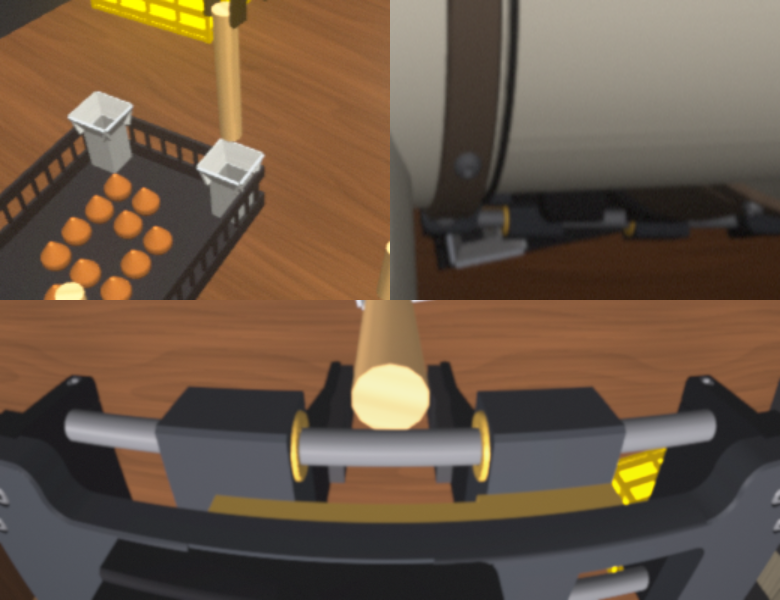

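View pics/k1w.png

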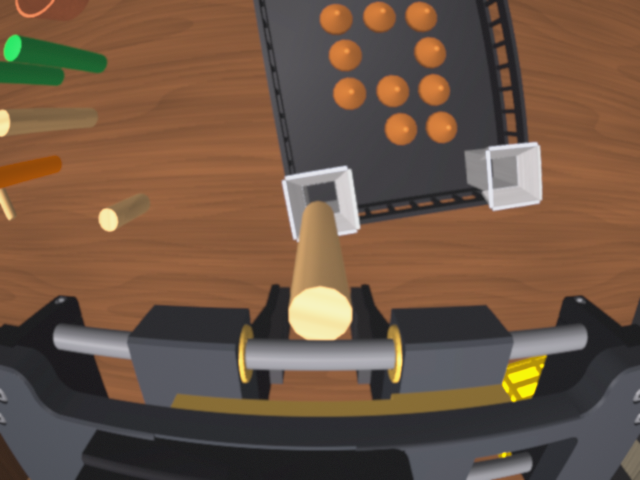

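Post A hangs upright in the jaws, with its foot at about (319,205) in the wrist view, over the left socket mouth (centre about (321,202)). I'll check this against the projections.

Run:
```python
from station import r
from h import *
s=r.sense();d=r.capture("wrist")
x,y,_=s["tcp_pos"]
print(wproj(d,s,(x,y,.159)),wproj(d,s,(x,y,.349)),"SL",wproj(d,s,(.535,-.139,.11)),"SR",wproj(d,s,(.574,-.363,.11)),wproj(d,s,(.535,-.134,.11)))
print(wproj(d,s,(x,y,.11)))
S=np.load("scene1.npz");print(proj(S,(x,y,.159)))
```

```text
[317.84658051 215.43296875] [315.86491498 314.36037754] SL [318.77309263 204.08452819] SR [513.07679746 175.43709462] [314.10220437 204.06698569]
[318.07245035 204.52709732]
[293.65370327 168.9665693 ]
```

Call:
play_rows:
  deltas:
    - [0,0,0.7,0,0,0,10]
    - [0,0,1.6,0,0,0,10]
    - [0,0,2.6,0,0,0,10]
    - [0,0,3.4,0,0,0,10]
    - [0,0,4.2,0,0,0,10]
    - [0,0,5,0,0,0,10]
    - [0,0,5.5,0,0,0,10]
    - [0,0,5.8,0,0,0,10]
    - [0,0,5.8,0,0,0,10]
    - [0,0,5.8,0,0,0,10]

```text
time_s: 6.35
tcp_pos: [0.5353, -0.1393, 0.157]
ee_rot: [[1.0, 0.003, 0.002], [0.003, -1.0, -0.0], [0.002, 0.0, -1.0]]
wrist_force: [0.2, -0.4, -0.6]
gripper_width: 0.333
```

Call:
play_rows:
  deltas:
    - [0,0,0,0,0,0,50]
    - [0,0,0,0,0,0,75]
    - [0,0,0,0,0,0,75]
    - [0,0,0,0,0,0,75]
    - [0,0,0,0,0,0,75]
    - [0,0,0,0,0,0,75]
    - [0,0,0,0,0,0,75]
    - [0,0,0,0,0,0,75]
    - [0,0,-0.5,0,0,0,75]
    - [0,0,-1.5,0,0,0,75]
    - [0,0,-3.5,0,0,0,75]
    - [0,0,-5,0,0,0,75]

```text
time_s: 7.55
tcp_pos: [0.535, -0.1397, 0.2849]
ee_rot: [[1.0, 0.003, 0.003], [0.003, -1.0, -0.001], [0.003, 0.001, -1.0]]
wrist_force: [1.6, 0.4, 1.1]
gripper_width: 0.86
```

```bash
python3 look.py k2
```

```text
7.55 [ 0.535  -0.1397  0.2849] [1.57068445 0.41359237 1.11443077] 0.8597197735522634
```

View pics/k2.png

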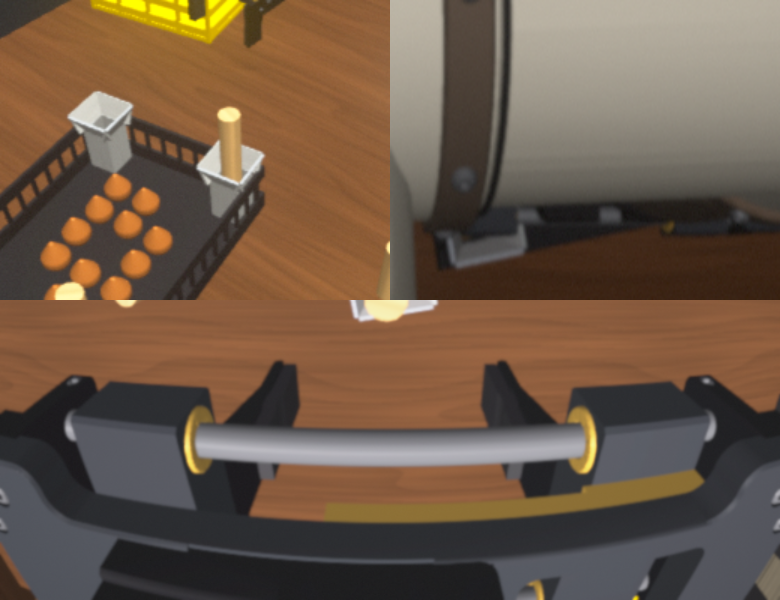

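View pics/k2w.png

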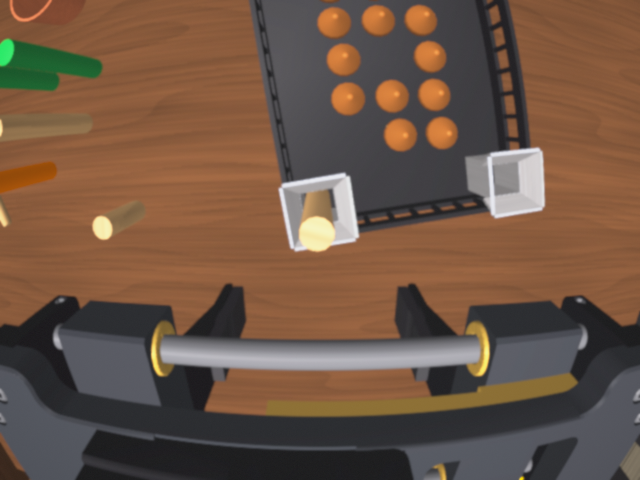

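Post A stands in the left socket. The top is near (317,233) in the wrist view and clear of the jaws. On to post B, taking a wrist look on arrival.

Call:
play_rows:
  deltas:
    - [0.3,-0.8,0,0,0,0,87]
    - [0.8,-2.4,0,0,0,0,87]
    - [1.4,-4.1,0,0,0,0,87]
    - [2,-5.8,0,0,0,0,87]
    - [2.6,-7.5,0,0,0,0,87]
    - [3.2,-9.2,0,0,0,0,87]
    - [3.8,-10.9,0,0,0,0,87]
    - [4.4,-12.6,0.3,0,0,0,87]
    - [4.72,-13.6,0.6,0,0,0,87]
    - [4.72,-13.83,0.8,0,0,0,87]
    - [4.72,-13.83,0.8,0,0,0,87]
    - [4.72,-13.83,0.8,0,0,0,87]

```text
time_s: 8.9
tcp_pos: [0.6513, 0.2056, 0.2613]
ee_rot: [[1.0, 0.002, -0.0], [0.002, -1.0, -0.001], [-0.0, 0.001, -1.0]]
wrist_force: [0.2, -1.0, -0.2]
gripper_width: 0.997
```

Run:
```python
from station import r
from h import *
s=r.sense();d=r.capture("wrist");a=d["pixels"][:,:,::-1].copy()
for X in[(.652,.208,.19),(.652,.208,0)]:
    p=wproj(d,s,X);print(p.round(1));cv2.circle(a,tuple(int(v) for v in p),3,(255,0,255),1)
cv2.imwrite("pics/w3.png",a)
S=np.load("scene1.npz");i=r.capture("scene")["pixels"][:,:,::-1].copy()
for z in(.196,.206,.22):print(proj(S,(.535,-.139,z)))
t=r.capture("top")["pixels"][:,:,::-1]
print(proj(np.load("top1.npz"),(.535,-.139,.196)))
cv2.imwrite("pics/s3.png",np.hstack([cv2.resize(i[120:260,230:360],(390,420),interpolation=2),cv2.resize(t[220:320,360:450],(378,420),interpolation=2)]))
```

```text
[314.1 236.7]
[316.2 192.2]
[292.56231076 154.7470265 ]
[292.37768443 150.75213278]
[292.11366612 145.03937752]
[417.0991397 281.3859382]
```

View pics/w3.png

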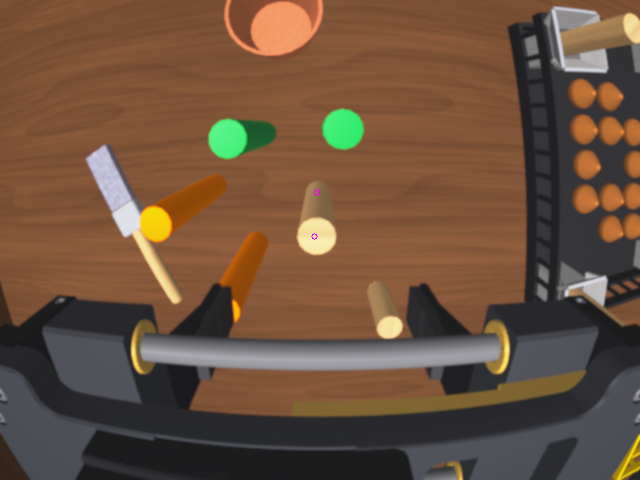

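View pics/s3.png

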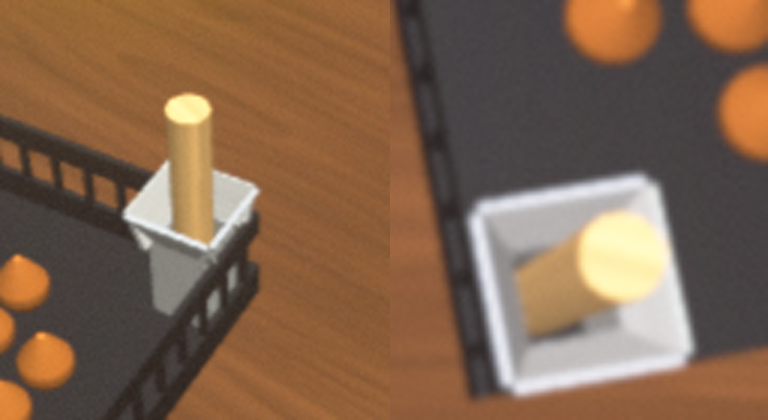

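Post A is home: its top is seen at (292.7,156) against a projected (292.6,154.7) for z = 0.196. In the wrist view post B's top is at (316,237), within 1 mm of the jaw line, and both fingers are clear of the look-alikes. Descending to grip it.

Call:
play_rows:
  deltas:
    - [0,0,1,0,0,0,87]
    - [0,0,2.5,0,0,0,87]
    - [0,0,4,0,0,0,87]
    - [0,0,4.8,0,0,0,87]
    - [0,0,4.8,0,0,0,60]
    - [0,0,4.8,0,0,0,10]
    - [0,0,4.8,0,0,0,10]
    - [0,0,4.8,0,0,0,10]
    - [0,0,4.8,0,0,0,10]
    - [0,0,4.8,0,0,0,10]
    - [0,0,4.8,0,0,0,10]
    - [0,0,4.8,0,0,0,10]

```text
time_s: 10.25
tcp_pos: [0.6515, 0.2068, 0.1412]
ee_rot: [[1.0, 0.003, 0.0], [0.003, -1.0, 0.0], [0.0, -0.0, -1.0]]
wrist_force: [0.1, 1.1, 0.0]
gripper_width: 0.355
```

Call:
play_rows:
  deltas:
    - [0,0,0,0,0,0,10]
    - [0,0,0,0,0,0,10]
    - [0,0,0,0,0,0,10]
    - [0,0,0,0,0,0,10]
    - [0,0,0,0,0,0,10]

```text
time_s: 10.75
tcp_pos: [0.6516, 0.2069, 0.1412]
ee_rot: [[1.0, 0.003, 0.0], [0.003, -1.0, 0.0], [0.0, -0.0, -1.0]]
wrist_force: [0.4, 0.5, 0.0]
gripper_width: 0.33
```

Call:
play_rows:
  deltas:
    - [0,0,-0.7,0,0,0,10]
    - [0,0,-2,0,0,0,10]
    - [0,0,-3.7,0,0,0,10]
    - [0,0,-5.4,0,0,0,10]
    - [0,0,-7.1,0,0,0,10]
    - [0,0,-8.3,0,0,0,10]
    - [0,0,-8.8,0,0,0,10]
    - [0,0,-8.8,0,0,0,10]
    - [0,0,-8.8,0,0,0,10]

```text
time_s: 11.65
tcp_pos: [0.6511, 0.2069, 0.3599]
ee_rot: [[1.0, 0.003, -0.002], [0.003, -1.0, -0.0], [-0.002, 0.0, -1.0]]
wrist_force: [-0.3, 0.2, -2.6]
gripper_width: 0.33
```

Call:
play_rows:
  deltas:
    - [0,0.7,0,0,0,0,10]
    - [-0.2,2,0,0,0,0,10]
    - [-0.5,3.7,0,0,0,0,10]
    - [-0.7,5.4,0,0,0,0,10]
    - [-0.9,7.1,0,0,0,0,10]
    - [-1.1,8.8,0,0,0,0,10]
    - [-1.3,10.5,0,0,0,0,10]
    - [-1.5,12,0,0,0,0,10]
    - [-1.6,13,0,0,0,0,10]
    - [-1.6,13,0,0,0,0,10]
    - [-1.6,13,0,0,0,0,10]

```text
time_s: 12.75
tcp_pos: [0.6117, -0.1193, 0.3599]
ee_rot: [[1.0, 0.001, -0.002], [0.001, -1.0, 0.0], [-0.002, -0.0, -1.0]]
wrist_force: [0.1, 1.4, -1.7]
gripper_width: 0.335
```

Call:
play_rows:
  deltas:
    - [-0.1,0.7,0,0,0,0,10]
    - [-0.3,2,0,0,0,0,10]
    - [-0.6,3.7,0,0,0,0,10]
    - [-0.9,5.4,0,0,0,0,10]
    - [-1.2,7.1,0,0,0,0,10]
    - [-1.4,8.5,0,0,0,0,10]
    - [-1.55,9.4,0,0,0,0,10]
    - [-1.55,9.79,0,0,0,0,10]
    - [-1.55,9.79,0,0,0,0,10]
    - [-1.55,9.79,0,0,0,0,10]

```text
time_s: 13.75
tcp_pos: [0.5749, -0.3622, 0.3609]
ee_rot: [[1.0, 0.004, -0.0], [0.004, -1.0, 0.0], [-0.0, -0.0, -1.0]]
wrist_force: [-0.3, 0.6, -1.2]
gripper_width: 0.333
```

```bash
python3 look.py k4
python3 - <<'E'
from station import r
from h import *
s=r.sense();d=r.capture("wrist");x,y,z=s["tcp_pos"];print(s["ee_rot"].round(3))
print(wproj(d,s,(x,y,z-.141)),wproj(d,s,(x,y,z+.049)),"SR",wproj(d,s,(.574,-.363,.11)),wproj(d,s,(x,y,.11)))
E
```

```text
13.75 [ 0.5749 -0.3622  0.3609] [-0.26770706  0.58932905 -1.16797128] 0.33266588712354583
[[ 1.     0.005  0.   ]
 [ 0.005 -1.    -0.   ]
 [ 0.     0.    -1.   ]]
[317.80781616 215.7957593 ] [315.87000512 315.27415617] SR [319.21987918 195.1511313 ] [318.24138197 194.36690041]
```

View pics/k4w.png

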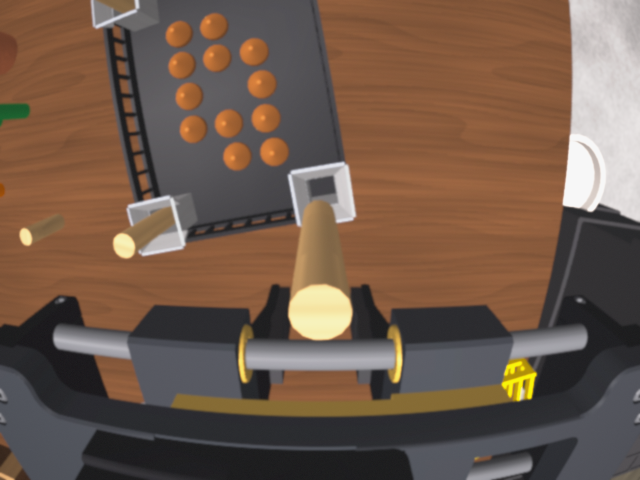

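Post B is upright over the right socket. The mouth centre is at about (322,195) and was predicted at (319,195), the same small bias as before. Lowering it in.

Call:
play_rows:
  deltas:
    - [0,0,1,0,0,0,10]
    - [0,0,2.4,0,0,0,10]
    - [0,0,3.6,0,0,0,10]
    - [0,0,4.5,0,0,0,10]
    - [0,0,5.3,0,0,0,10]
    - [0,0,6.1,0,0,0,10]
    - [0,0,6.9,0,0,0,10]
    - [0,0,7.6,0,0,0,10]
    - [0,0,8,0,0,0,10]
    - [0,0,8.2,0,0,0,10]
    - [0,0,8.2,0,0,0,10]
    - [0,0,8.2,0,0,0,10]

```text
time_s: 15.15
tcp_pos: [0.5751, -0.3634, 0.1573]
ee_rot: [[1.0, 0.003, 0.002], [0.003, -1.0, -0.001], [0.002, 0.001, -1.0]]
wrist_force: [-0.3, -0.3, -1.0]
gripper_width: 0.333
```

Call:
play_rows:
  deltas:
    - [0,0,0,0,0,0,50]
    - [0,0,0,0,0,0,75]
    - [0,0,0,0,0,0,75]
    - [0,0,0,0,0,0,75]
    - [0,0,0,0,0,0,75]
    - [0,0,0,0,0,0,75]
    - [0,0,0,0,0,0,75]
    - [0,0,0,0,0,0,75]
    - [0,0,-0.5,0,0,0,75]
    - [0,0,-1.5,0,0,0,75]
    - [0,0,-3.5,0,0,0,75]
    - [0,0,-5,0,0,0,75]

```text
time_s: 16.35
tcp_pos: [0.5747, -0.3638, 0.2851]
ee_rot: [[1.0, 0.003, 0.002], [0.003, -1.0, -0.002], [0.002, 0.002, -1.0]]
wrist_force: [0.5, -1.2, 0.3]
gripper_width: 0.86
```

Call:
play_rows:
  deltas:
    - [-0.5,0,-1,0,0,0,75]
    - [-2,0,-1,0,0,0,75]
    - [-3.5,0,-1,0,0,0,75]
    - [-4,0,-1,0,0,0,75]
    - [-4,0,-1,0,0,0,75]
    - [-4,0,-1,0,0,0,75]

```text
time_s: 16.95
tcp_pos: [0.4752, -0.3636, 0.3068]
ee_rot: [[1.0, 0.003, 0.001], [0.003, -1.0, -0.001], [0.001, 0.001, -1.0]]
wrist_force: [0.7, 0.4, -0.6]
gripper_width: 0.862
```

```bash
python3 look.py k5
python3 - <<'E'
from h import *
S=np.load("scene1.npz")
for X in[(.535,-.139,.196),(.574,-.362,.196)]:
    print(proj(S,X),(proj(S,X)-(140,80))*1.5, (proj(np.load("top1.npz"),X)-(350,180))*(400/240,2))
E
```

```text
16.95 [ 0.4752 -0.3636  0.3068] [ 0.68198438  0.37132947 -0.64451898] 0.8616447238170446
[292.56231076 154.7470265 ] [228.84346615 112.12053975] [111.83189951 202.77187639]
[200.39540249 121.77174434] [90.59310374 62.65761651] [368.59376267 150.23726149]
```

View pics/k5.png

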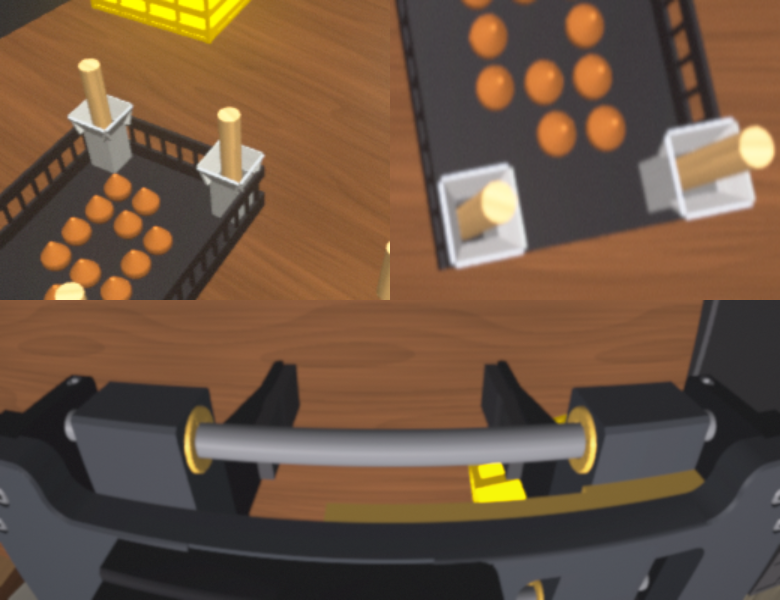

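View pics/k5w.png

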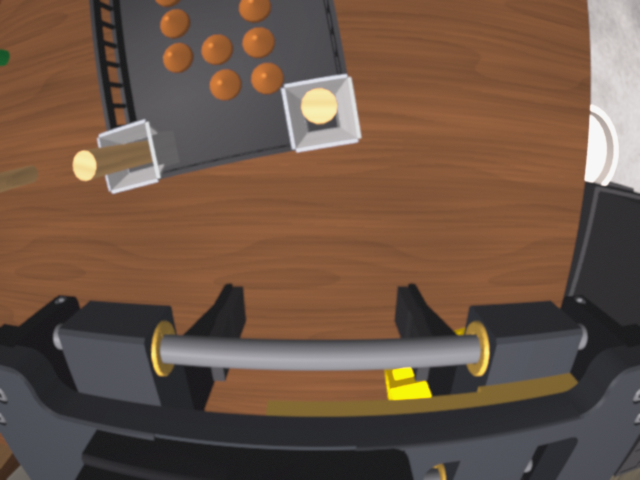

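Both posts stand in their sockets. In the scene crop the tops are at (229,114) and (90,64), against projected home positions of (229,112) and (91,63). In the top crop they are at (497,202) and (758,147) against (502,203) and (759,150). The gripper is clear and touches nothing, so I'm handing in.

```bash
python3 -c "
from station import r
print(r.finish_job())"
```

```text
the job is handed in; nothing more can be done
None
```

Both 190 mm posts are standing in the empty sockets, post A in the left and post B in the right. I lowered each to about 1 cm above the socket floor, let it go so it slid home, and backed the open gripper away. The job was handed in at about 17 s of the 56 s allowed; no verdict was reported.

- **Height and position:** in the last scene and top pictures, both post tops lie within 1–3 px (a few mm) of where a fully home, upright post at z = 0.196 m should appear.
- **Forces:** the wrist readings at the end of each move stayed below about 3 N.
- **Calibration offset:** the wrist camera showed a steady sideways offset of about 2–3 mm from my projections. The sockets' wide mouths absorbed it.
- **Failed checks:** none of my checks failed. I judged the posts at rest from single pictures, not from repeated ones.

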